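# Load the yarn cassette and unclip it from its dock

## Robot

A 6-joint arm with a two-finger parallel gripper is mounted at the origin on a cart in front of the work surface, level with it; the furniture and walls round the work are solid. World frame = base frame: x ahead of the robot, y to its left, z up, the work surface at z = 0. Lengths are in m, angles in degrees, forces in N, time in s.
With the tool pointing down it reaches from about 0.25 to 0.725 m from the base axis. Payload 9.7 kg.
Tool frame: the origin (TCP) lies midway between the tips of the shut fingers; the grasp point (between the pads) lies 19 mm behind it; z points along the fingers, y is the line along which they close (so a half turn about z gives the same grasp; the last joint's range is limited). The gripper opens to 85 mm and grips with 20 to 120 N. Pads are 22 mm wide; open, the fingers measure 114 mm over their backs; the gripper's body (76 mm by 85 mm) begins 54 mm behind the grasp point. The pads swing forward as they close: fully open they stand 13 mm farther back than shut.
Start: joints at [67.38, 4.979, 10.078, 95.1, 0, 90], TCP at [0.212, 0.508, 0.231] pointing down, gripper open.
Joint ranges: [-179.16, 179.16], [-48.56, 103.87], [-65.8, 70.77], [-126.05, 130.52], [-82.76, 87.17], [-180, 180]. Speed limits (degrees/s): [127.2, 127.2, 147.25, 180, 180, 180].

## Interface

Orientations are given as [roll, pitch, yaw] about the fixed x, y, z axes, in that order (R = Rz(yaw) Ry(pitch) Rx(roll)).
In Python, from workcell import bot gives the robot as it stands. The module is installed in compiled form; this text tells all that it offers.
- The arm moves only by the tool send_rows, never from a script. Its argument "moves" is one flat list of numbers, 7 for each row, row after row: the shift along the world's x, y, z normalised to -1 to 1, where 1 is 0.025 m, then the turn, a rotation vector about the world's x, y, z normalised to -1 to 1, where 1 is 0.15 rad, then the closure, from -1 (fully open) to 1 (shut), so that 0 is half open. A call has 1 to 8 rows; each row shifts and turns the commanded pose from where the row before left it; what a row does not reach is not made up. A row lasts 1/8 s, in which the tool goes at most 62.5 mm and 10.7 degrees, less where a joint would pass 70% of its speed; a pose out of reach is approached as far as the arm can. A call with a number of a shift or a turn outside -1 to 1 is refused whole. A call with a gripper value outside its range is refused whole. The fingers move at their own pace and stop on an object; "squeeze" is the grip in N (left out, the last holds). Time passes only in rows, so rows that do not move let the fingers close. It gives the time, the measured TCP pose, the force, the opening and the grip force at its end, in the units of the state.
- bot.get_obs(): the state, without advancing time (a new reading comes with each control period).
- bot.camera(name): name is "side" or "top" or "wrist"; returns a dict with "color" (420x560x3 uint8, red, green, blue), "camera_matrix" (3x3 intrinsics, pixels), "R" (3x3) and "t" (3): a world point X has camera coordinates R X + t. Camera axes: x right, y down, z forward; pixel columns grow to the right and rows downward; lengths in m; the calibration is good to about 2 mm. The wrist camera is an equidistant fisheye: a pixel r from the principal point sees the ray r / f radians off the axis. A picture is of the moment at which its call begins. There is no depth.
- bot.job_done(): hands the job in; it is judged then, once.
Trained networks look in the newest picture that a camera, given by its name, has taken for a name from the list of things; names that differ only in an ending like _2 or _b are one class to them, and where a whole thing is asked for, a point or a joint stands for the part that bears it (a point fixed in the world has none). Each returns a list of dicts, best first, with "p" (0 to 1); they miss things now and then, are a little off and sometimes report something else, mostly with a low value. They report only what shows in the picture. A call takes as long as a camera call. They do not tell look-alikes from the thing itself.
- bot.boxes_of(camera, query): "extent" ([left, top, right, bottom] in pixels, round what is visible of it).
- bot.trace(camera, query): "region" (420x560 bool, what is visible of it) and "extent" ([left, top, right, bottom] in pixels, round what is visible of it).
- bot.landmark_of(camera, query): "pixel" ([column, row] in pixels: a listed point, or the origin of a listed thing).
The state is a dict: "time": time; "q": joint angles; "qd": joint speeds; "joint_efforts": joint torques, N m; "ee_pos": TCP position; "tcp_rot": TCP orientation; "wrist_force": force on the tool from outside, world axes, zero at the start; "torque": the same for the moment, N m; "opening": finger opening in m; "grasp_force": force on a finger pad.
Only numpy, scipy, OpenCV 4.12 (cv2) and the standard library are available. Lean on these libraries where they do the work, as an engineer would, in place of code of your own. Each camera call takes 0.05 s, during which the arm holds its last target. There are 200 camera calls.

## Task

Stand the taller, narrower thread spool upright in the empty square well of the grey cassette, fully down on the well floor, while the cassette stays clipped in its dock. Then squeeze the cassette's two black side catches together with the fingers, lift the cassette straight up out of the dock with the spool in it, and finish while still holding it by the squeezed catches, level and still, about 10 cm above the dock; do not put it down or let go. Leave the wider spool, the brass weight, the marker and the roll of tape where they are.

Things in the scene. Friction and masses are not known exactly. Their poses are not given: they have to be found in the camera images.
- spool_tall: The spool to load: flanged thread spool standing upright, 40 mm across its two equal flanges and 50 mm tall (a plain 40 mm cylinder to the fingers), about 45 g. Origin at the centre of its underside, z up along its axis.
- spool_wide: Another flanged thread spool, 46 mm across and 42 mm tall; too wide for the well; leave it alone. Origin at the centre of its underside, z up.
- brass_weight: Small brass knob weight, 24 mm across, 30 mm tall, standing near the front edge of the worktop; leave it alone. Origin at the centre of its underside. It and the two spools may be in each other's places.
- marker_red: Marker pen lying on the worktop, 133 mm long, 14 mm thick; leave it alone. Origin under its middle.
- tape_roll: Roll of tape lying flat, 67 mm across, 19 mm tall; leave it alone. Origin under its centre.
- cassette: Loose grey plastic cassette, 100 mm long (its x), body 48 mm wide (its y) and 38 mm tall, about 0.25 kg, clipped in the dock. Origin at the centre of its underside, z up. In its middle a square well, open at the top; at the middle of each long side a black catch plate. Outer faces of the two plates: 66 mm apart free (33 mm either side of the centre), 54 mm when fully squeezed.
- well_floor (a point): Centre of the well's floor, 10 mm above the cassette's underside, where the spool's underside comes; axes as the cassette. The well is 44 x 44 mm inside, its rim 38 mm above the cassette's underside.
- catch_left (a joint): Inward travel of the +y side catch: 0 = free (latched), 0.006 m = fully squeezed. Spring: 3 N at the start, 9 N fully in. Its upright plate, 26 mm wide (x), stands 3 to 46 mm above the cassette's underside; press it above 16 mm. Its foot has an outward nose 5 mm long (3 to 8 mm up) under the dock's keeper bar, which blocks lifting until it is pressed in about 3.5 mm.
- catch_right (a joint): The same catch on the cassette's -y side: 0 = free (latched), 0.006 m = fully squeezed in.
- dock: Fixed dock: base plate 136 x 104 x 8 mm, grey guides round the cassette (1.5 mm play, up to 20 mm above the plate), a steel keeper bar on each long side (54 mm long, 34.5 to 46 mm from the centre line, top 15.5 mm above the plate). Origin: centre of its underside on the worktop, z up. The cassette starts at the same x, y and yaw, 8 mm higher.
- dock_floor (a point): Centre of the upper face of the dock's base plate, 8 mm above the worktop, on which the cassette stands; axes as the dock.
- wrap_reel: Large fixed yarn reel machine at the left of the worktop, an obstacle: its base (55 mm tall) reaches from 0.23 m in front of its origin (-x) and 0.27 m to either side; over the left part of the base its bars stand up to about 0.47 m high and come as far forward as the base. The arm starts beside it: draw back toward the robot before swinging over. Origin on the worktop.
Not all that is in view belongs to the job. What is shaped like the spool_tall but purple or turquoise is not meant.

How it is judged:
By the outcome, as a careful person would: the job done as asked, in the order asked, and still so for the second after the job is handed in, while the arm keeps its last pose, push and grip.
It also fails if it takes over 53 s, if anything falls off the work surface, if the arm or the gripper's body presses on something with over 40 N, if the wrist force passes 120 N, or if a joint passes its speed limit or range.

## Working session

There is one attempt and no reset: what is moved stays moved. The work goes in short steps, Python scripts to look and compute and a tool call to move; the robot and the scene stay as the last step left them, time stands still between calls to the robot, and variables do not carry over. Pictures are saved under pics/ and viewed, at most 10 in all, crops included, and the job is handed in when it is done.

Besides the shell and the picture viewer there is one more tool, called after "Emit:" in YAML: its name, and indented under it one key for each argument. send_rows: Moves the arm, as the interface text tells. Its arguments: {"type":"object","properties":{"moves":{"type":"array"},"squeeze":{"type":"number"}},"required":["moves"]}

```bash
mkdir -p pics
cat > h.py <<'E'
import numpy as np, cv2
from workcell import bot
def ray(c,px):
    K=c["camera_matrix"];R=c["R"];t=c["t"]
    d=np.array([(px[0]-K[0,2])/K[0,0],(px[1]-K[1,2])/K[1,1],1.])
    return -R.T@t, R.T@d
def at_z(c,px,z):
    o,d=ray(c,px); return o+d*(z-o[2])/d[2]
def save(c,n): cv2.imwrite(f"pics/{n}.png",c["color"][:,:,::-1])
E
python3 - <<'E'
from h import *
print({k:np.round(v,3).tolist() for k,v in bot.get_obs().items()})
cs={}
for n in("top","side"):
    c=bot.camera(n);cs[n]=c;save(c,n+"0")
    for q in("spool_tall","spool_wide","brass_weight","cassette","well_floor","dock","catch_left","catch_right","wrap_reel","marker_red","tape_roll"):
        for r in bot.landmark_of(n,q)[:3]:
            z={"well_floor":.018,"cassette":.008}.get(q,0)
            print(n,q,round(r["p"],2),np.round(r["pixel"]),np.round(at_z(c,r["pixel"],z),3))
    print(n,-c["R"].T@c["t"],c["camera_matrix"][0,0])
im=np.hstack([cs["top"]["color"],cs["side"]["color"]])
E
```

```text
{'time': 0.0, 'q': [67.38, 5.013, 10.034, 95.1, -0.001, 89.999], 'qd': [-0.012, -0.122, -0.03, -0.081, -0.023, -0.013], 'joint_efforts': [0.001, -52.039, 46.48, 0.016, 0.0, 0.0], 'ee_pos': [0.211, 0.507, 0.231], 'tcp_rot': [-179.921, 0.001, 157.381], 'wrist_force': [0.458, 0.419, 0.299], 'torque': [0.013, -0.001, -0.021], 'grasp_force': 0.0, 'opening': 0.086}
top spool_tall 0.57 [259. 260.] [ 0.456 -0.042  0.   ]
top spool_tall 0.53 [231. 271.] [0.427 0.039 0.   ]
top spool_tall 0.52 [269. 221.] [ 0.57  -0.075  0.   ]
top spool_wide 0.59 [192. 270.] [0.434 0.154 0.   ]
top brass_weight 0.53 [364. 260.] [ 0.445 -0.348  0.   ]
top cassette 0.71 [313. 227.] [ 0.545 -0.203  0.008]
top well_floor 0.6 [312. 229.] [ 0.537 -0.199  0.018]
top dock 0.28 [344. 190.] [ 0.658 -0.306  0.   ]Traceback (most recent call last):
  File "<stdin>", line 7, in <module>
ValueError: it knows: brass_weight, cassette, dock, dock_floor, marker_red, spool_tall, spool_wide, tape_roll, well_floor, wrap_reel
```

View pics/top0.png

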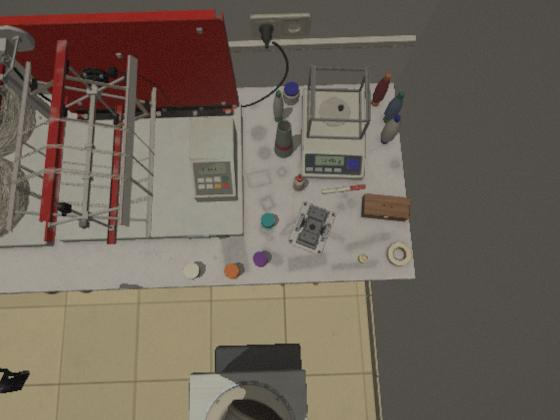

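The top view shows a white spool (192,270), an orange one (232,271), and purple (260,259) and turquoise (269,221) look-alikes. The cassette in its dock is at (313,228) and is rotated. The orange spool is probably the target, so I'll check it in the side view.

Run:
```python
from h import *
cs={}
for n in("top","side"):
    c=bot.camera(n);cs[n]=c;save(c,n+"0")
    for q in("spool_tall","spool_wide","brass_weight","cassette","well_floor","dock_floor","dock","wrap_reel"):
        if n=="top" and q not in("dock_floor","wrap_reel","dock"):continue
        for r in bot.landmark_of(n,q)[:4]:
            z={"well_floor":.018,"cassette":.008,"dock_floor":.008}.get(q,0)
            print(n,q,round(r["p"],2),np.round(r["pixel"]),np.round(at_z(c,r["pixel"],z),3))
    print(n,-c["R"].T@c["t"],c["camera_matrix"][0,0])
a=cv2.resize(cs["top"]["color"][190:290,180:340],(800,500),interpolation=cv2.INTER_CUBIC)
cv2.imwrite("pics/topcrop.png",a[:,:,::-1])
```

```text
top dock 0.69 [314. 229.] [ 0.542 -0.207  0.   ]
top dock 0.68 [310. 225.] [ 0.553 -0.195  0.   ]
top [ 0.31646141 -0.08969721  1.20259879] 412.02033004307964
side spool_tall 0.86 [286. 219.] [ 0.561 -0.072  0.   ]
side spool_tall 0.85 [289. 285.] [0.423 0.05  0.   ]
side spool_tall 0.74 [309. 253.] [ 0.449 -0.046  0.   ]
side spool_tall 0.28 [259. 309.] [0.429 0.144 0.   ]
side spool_wide 0.84 [258. 309.] [0.429 0.145 0.   ]
side brass_weight 0.51 [383. 187.] [ 0.451 -0.337  0.   ]
side brass_weight 0.23 [321. 196.] [ 0.547 -0.19   0.   ]
side cassette 0.88 [324. 195.] [ 0.541 -0.193  0.008]
side well_floor 0.66 [325. 189.] [ 0.55  -0.205  0.018]
side dock_floor 0.93 [320. 192.] [ 0.555 -0.193  0.008]
side dock 0.92 [325. 196.] [ 0.541 -0.199  0.   ]
side wrap_reel 0.28 [323. 194.] [ 0.549 -0.198  0.   ]
side [0.15050286 0.33967479 1.04468946] 451.8912355552622
```

View pics/side0.png

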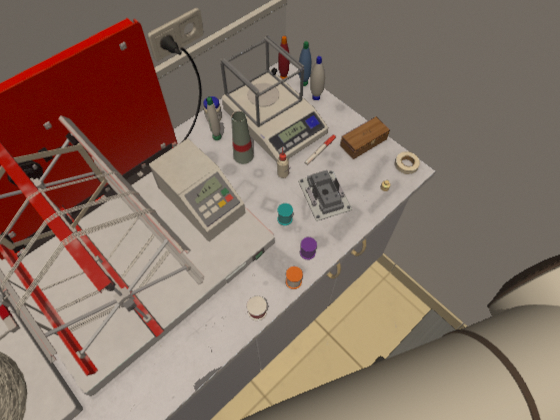

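View pics/topcrop.png

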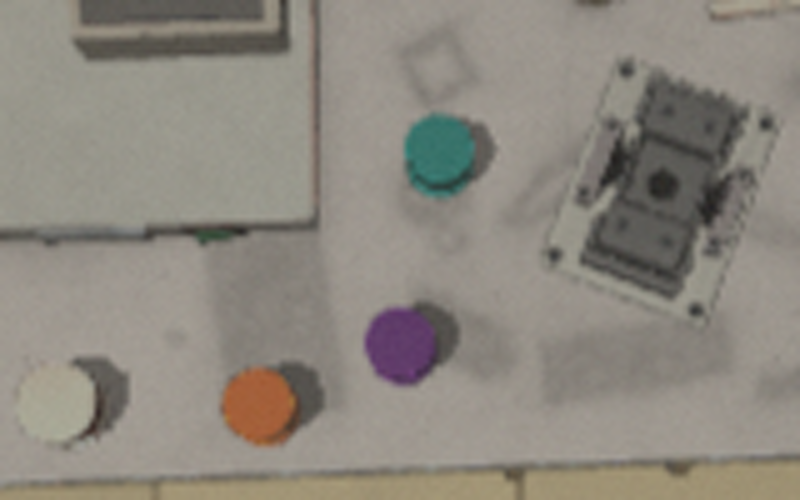

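The side view confirms it. The orange spool at (289,280) is the taller, narrower one, and the white one at (258,309) is wider. The cassette at (324,190) has black catches on both sides. Next I'll fit silhouettes in both views.

```bash
cat >> h.py <<'E'
from scipy.optimize import minimize
def proj(c,P):
    X=P@c["R"].T+c["t"]; K=c["camera_matrix"]
    if c.get("name")=="wrist":
        r=np.linalg.norm(X[:,:2],axis=1); th=np.arctan2(r,X[:,2]); s=th/np.maximum(r,1e-9)
        return np.c_[K[0,0]*X[:,0]*s+K[0,2],K[1,1]*X[:,1]*s+K[1,2]]
    x=X@K.T; return x[:,:2]/x[:,2:]
def hull(c,P,m=None):
    m=np.zeros((1680,2240),np.uint8) if m is None else m   # 4x
    h=cv2.convexHull(((proj(c,P)+.5)*4-.5).astype(np.float32)).round().astype(np.int32)
    cv2.fillConvexPoly(m,h,1); return m
def cyl(x,y,r,h,z0=0.):
    a=np.linspace(0,2*np.pi,48,endpoint=False)
    return np.array([[x+r*np.cos(t),y+r*np.sin(t),z] for z in (z0,z0+h) for t in a])
def box(x,y,yaw,lx,ly,z0,z1,ox=0,oy=0):
    c,s=np.cos(yaw),np.sin(yaw)
    return np.array([[x+c*(u+ox)-s*(v+oy),y+s*(u+ox)+c*(v+oy),z] for u in(-lx/2,lx/2) for v in(-ly/2,ly/2) for z in(z0,z1)])
def iou(a,b): return (a&b).sum()/max((a|b).sum(),1)
def up(m): return cv2.resize(m.astype(np.uint8),(2240,1680),interpolation=cv2.INTER_NEAREST)
def fit(f,x0,d):
    sim=np.vstack([x0]+[np.array(x0)+np.eye(len(x0))[i]*d[i] for i in range(len(x0))])
    r=minimize(f,x0,method="Nelder-Mead",options=dict(initial_simplex=sim,xatol=2e-4,fatol=1e-4,maxfev=120)); return r.x,-r.fun
def dockmask(c,p):
    m=hull(c,box(p[0],p[1],p[2],.136,.104,0,.008)); return hull(c,box(p[0],p[1],p[2],.1,.048,.008,.046),m)
def near(c,q,xyz):
    p=proj(c,np.array([xyz]))[0]
    rs=[r for r in bot.trace(c["name"],q) if np.linalg.norm((np.array(r["extent"][:2])+r["extent"][2:])/2-p)<25]
    return up(rs[0]["region"]) if rs else None
E
python3 - <<'E'
from h import *
for n in("top","side"):
    c=bot.camera(n);c["name"]=n
    m=near(c,"spool_tall",(.425,.043,.025))
    if m is not None: print(n,"spool",fit(lambda p:-iou(hull(c,cyl(p[0],p[1],.02,.05)),m),(.425,.043),(.01,.01)), m.sum()/16)
    m=near(c,"dock",(.545,-.2,.01))
    if m is not None:
        print(n,"dock",fit(lambda p:-iou(dockmask(c,p),m),(.545,-.2,-.35),(.01,.01,.1)))
c=bot.camera("wrist");print(c["camera_matrix"],-c["R"].T@c["t"],c["R"])
E
```

```text
top spool (array([0.42439376, 0.03384408]), np.float64(0.8943348185868873)) 176.0
top dock (array([ 0.54553342, -0.20029958, -0.40801652]), np.float64(0.5743823641201065))
side spool (array([0.42229788, 0.03577074]), np.float64(0.8546586124839831)) 292.0
side dock (array([ 0.54602075, -0.19911132, -0.41605824]), np.float64(0.5026300824566392))
[[325.1922621    0.         282.68012121]
 [  0.         325.1922621  208.5969734 ]
 [  0.           0.           1.        ]] [0.15045819 0.53271681 0.37342475] [[ 0.38549683  0.92270805  0.00143222]
 [ 0.8906611  -0.37251262  0.26068594]
 [ 0.24107053 -0.09921798 -0.9654226 ]]
```

Emit:
send_rows:
  moves: [-0.3, -1, 0, 0, 0, -0.5, -1, -0.3, -1, 0, 0, 0, -1, -1, -0.3, -1, 0, 0, 0, -1, -1, -0.3, -1, 0, 0, 0, -1, -1, 0, -1, 0, 0, 0, -1, -1, 0, -1, 0, 0, 0, -1, -1, 0, -1, 0, 0, 0, -1, -1, 0, -1, 0, 0, 0, -1, -1]

```text
time: 2.35
ee_pos: [0.1814, 0.3069, 0.2314]
tcp_rot: [180.0, -0.0, 92.6]
wrist_force: [-0.2, 0.8, -0.3]
opening: 0.0854
grasp_force: 0.0
```

Emit:
send_rows:
  moves: [0.9, -1, 0, 0, 0, -0.4, -1, 0.9, -1, 0, 0, 0, -0.4, -1, 0.9, -1, 0, 0, 0, -0.4, -1, 0.9, -1, 0, 0, 0, -0.4, -1, 0.9, -1, 0, 0, 0, -0.4, -1, 0.9, -1, 0, 0, 0, -0.4, -1, 0.9, -1, 0, 0, 0, -0.4, -1, 0.9, -1, 0, 0, 0, -0.24, -1]

```text
time: 3.35
ee_pos: [0.3622, 0.1067, 0.2315]
tcp_rot: [180.0, -0.0, 66.7]
wrist_force: [1.1, 0.5, -0.1]
opening: 0.0852
grasp_force: 0.0
```

Emit:
send_rows:
  moves: [0.8, -1, -0.8, 0, 0, 0, -1, 0.8, -1, -0.8, 0, 0, 0, -1, 0.8, -0.8, -0.8, 0, 0, 0, -1, 0, 0, 0, 0, 0, 0, -1]

```text
time: 3.85
ee_pos: [0.4215, 0.0366, 0.1697]
tcp_rot: [-179.9, 0.1, 66.7]
wrist_force: [-1.1, -0.7, 0.1]
opening: 0.0855
grasp_force: 0.0
```

Run:
```python
from h import *
o=bot.get_obs();print(o["time"],o["ee_pos"],o["tcp_rot"])
c=bot.camera("wrist");c["name"]="wrist";save(c,"w1")
for r in bot.trace("wrist","spool_tall"): print(r["p"],np.round(r["extent"]))
m=near(c,"spool_tall",(.423,.035,.025))
if m is not None: print(fit(lambda p:-iou(hull(c,cyl(p[0],p[1],.02,.05)),m),(.423,.035),(.006,.006)))
```

```text
3.85 [0.42146607 0.03656817 0.16968988] [-1.79866186e+02  7.87568667e-02  6.66678573e+01]
0.96 [426. 212. 480. 264.]
0.84 [260. 168. 309. 225.]
(array([0.42323184, 0.03635395]), np.float64(0.9727549111318989))
```

View pics/w1.png

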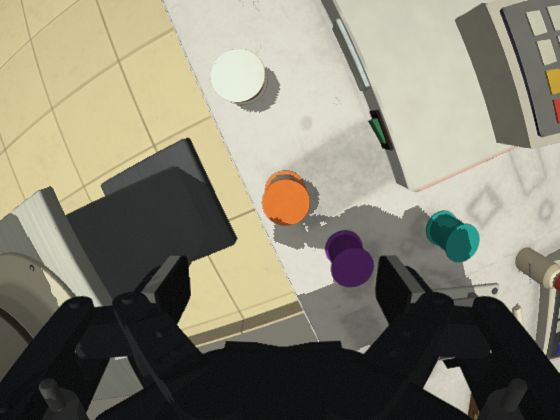

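The orange spool is at (286,198) in the wrist view, between the open fingers, and the fit is good (IoU 0.97). I'll descend and grip it near the top.

Emit:
send_rows:
  moves: [0.07, 0, -1, 0, 0, 0, -0.7, 0, 0, -1, 0, 0, 0, -0.7, 0, 0, -1, 0, 0, 0, -0.7, 0, 0, -1, 0, 0, 0, -0.7, 0, 0, -1, 0, 0, 0, -0.7, 0, 0, -0.6, 0, 0, 0, -0.7, 0, 0, 0, 0, 0, 0, -0.7]
  squeeze: 25

```text
time: 4.88
ee_pos: [0.4228, 0.038, 0.0311]
tcp_rot: [-180.0, 0.0, 66.8]
wrist_force: [0.2, -0.2, 0.8]
opening: 0.0725
grasp_force: 0.0
```

Emit:
send_rows:
  moves: [0, 0, 0, 0, 0, 0, 1, 0, 0, 0, 0, 0, 0, 1, 0, 0, 0, 0, 0, 0, 1, 0, 0, 0, 0, 0, 0, 1, 0, 0, 0, 0, 0, 0, 1]

```text
time: 5.5
ee_pos: [0.424, 0.0378, 0.0324]
tcp_rot: [179.9, -0.1, 66.8]
wrist_force: [-1.2, 0.3, 5.5]
opening: 0.038
grasp_force: 24.8
```

Emit:
send_rows:
  moves: [0, 0, 0.5, 0, 0, 0, 1, 0, 0, 1, 0, 0, 0, 1, 0, 0, 1, 0, 0, 0, 1, 0, 0, 1, 0, 0, 0, 1, 0, 0, 1, 0, 0, 0, 1, 0, 0, 0.5, 0, 0, 0, 1, 0.5, -0.7, 0, 0, 0, 0, 1, 0.5, -1, 0, 0, 0, 0, 1]

```text
time: 6.5
ee_pos: [0.4486, -0.005, 0.1565]
tcp_rot: [180.0, -0.0, 66.9]
wrist_force: [0.1, -0.4, 0.1]
opening: 0.0382
grasp_force: 25.6
```

Emit:
send_rows:
  moves: [0.5, -1, 0, 0, 0, 0, 1, 0.5, -1, 0, 0, 0, 0, 1, 0.5, -1, 0, 0, 0, 0, 1, 0.5, -1, 0, 0, 0, 0, 1, 0.5, -1, 0, 0, 0, 0, 1, 0.5, -1, 0, 0, 0, 0, 1, 0.5, -1, 0, 0, 0, 0, 1, 0.4, -0.8, 0, 0, 0, 0, 1]

```text
time: 7.5
ee_pos: [0.546, -0.2008, 0.1559]
tcp_rot: [-180.0, 0.0, 66.8]
wrist_force: [0.4, 0.1, 0.0]
opening: 0.0381
grasp_force: 25.6
```

Run:
```python
from h import *
o=bot.get_obs();print(o["time"],o["ee_pos"],o["tcp_rot"],o["opening"],o["wrist_force"])
c=bot.camera("wrist");c["name"]="wrist";save(c,"w2")
for q in("dock","cassette","spool_tall"):
    for r in bot.trace("wrist",q): print(q,r["p"],np.round(r["extent"]))
for q in("well_floor","cassette","dock_floor","dock"):
    for r in bot.landmark_of("wrist",q): print(q,r["p"],np.round(r["pixel"],1))
print(proj(c,np.array([[.546,-.2,.008],[.546,-.2,.046]])))
```

```text
7.5 [ 0.54596597 -0.20079431  0.155861  ] [-1.79950592e+02  5.49579024e-03  6.67710579e+01] 0.03808062256468408 [0.41419379 0.14201958 0.04573609]
dock 0.62 [205. 136. 356. 246.]
cassette 0.56 [218. 159. 342. 232.]
cassette 0.3 [205. 137. 355. 244.]
spool_tall 0.94 [ 88.  60. 151. 106.]
spool_tall 0.61 [215.  19. 272.  81.]
well_floor 0.88 [279.5 197.3]
cassette 0.79 [282.3 194.1]
[[282.71218069 194.74291569]
 [282.72003675 205.05776872]]
```

View pics/w2.png

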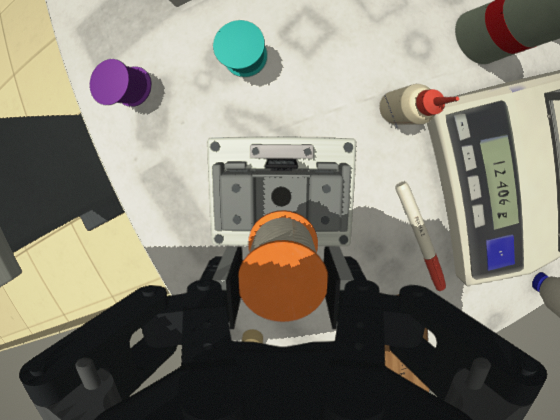

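Holding the spool. The docked cassette sits at (282,190), with its well hole at (282,197). I'll overlay the predicted geometry to check it precisely.

```bash
cat > ov.py <<'E'
from h import *
import sys
def overlay(c,dock,sp,name,spz):
    S=4;x0,y0=195,130
    a=cv2.resize(c["color"][y0:y0+150,x0:x0+180][:,:,::-1],None,fx=S,fy=S,interpolation=cv2.INTER_CUBIC)
    def dr(P,col):
        p=((proj(c,P)-[x0,y0]+.5)*S-.5).round().astype(np.int32); cv2.polylines(a,[p.reshape(-1,1,2)],True,col,1)
    def rect(lx,ly,z): return box(*dock,lx,ly,z,z)[[0,2,6,4]]
    dr(rect(.136,.104,.008),(0,255,0)); dr(rect(.1,.048,.046),(0,0,255)); dr(rect(.044,.044,.046),(255,255,0))
    dr(cyl(sp[0],sp[1],.02,0,spz)[:48],(255,0,255))
    cv2.imwrite(f"pics/{name}.png",a)
E
python3 - <<'E'
from ov import *
c=bot.camera("wrist");c["name"]="wrist"
# orange spool bottom flange fit
hsv=cv2.cvtColor(c["color"],cv2.COLOR_RGB2HSV)
m=((hsv[:,:,0]<14)&(hsv[:,:,1]>170)&(hsv[:,:,2]>90)).astype(np.uint8); m[:205]=0;m[330:]=0;m[:,:230]=0;m[:,340:]=0
print(m.sum(),[int(np.where(m.any(1))[0][0])])
o=bot.get_obs()["ee_pos"]; zb=o[2]-.0324
M=up(m)
M=cv2.morphologyEx(M,cv2.MORPH_CLOSE,np.ones((9,9),np.uint8))
def f(p):
    h=hull(c,cyl(p[0],p[1],.02,.05,zb)); return -iou(h[:255*4],cv2.fillConvexPoly(np.zeros_like(M),cv2.convexHull(cv2.findNonZero(M)),1)[:255*4])
s,v=fit(f,(o[0],o[1]),(.004,.004)); print("spool",s,v,"tcp",o)
r=bot.trace("wrist","dock"); print(len(r))
overlay(c,(.546,-.2,np.radians(-23.5)),s,"ov1",zb)
E
```

```text
6111 [211]
spool [ 0.54437702 -0.20128963] 0.991103574829853 tcp [ 0.54564325 -0.19924334  0.15651495]
1
```

View pics/ov1.png

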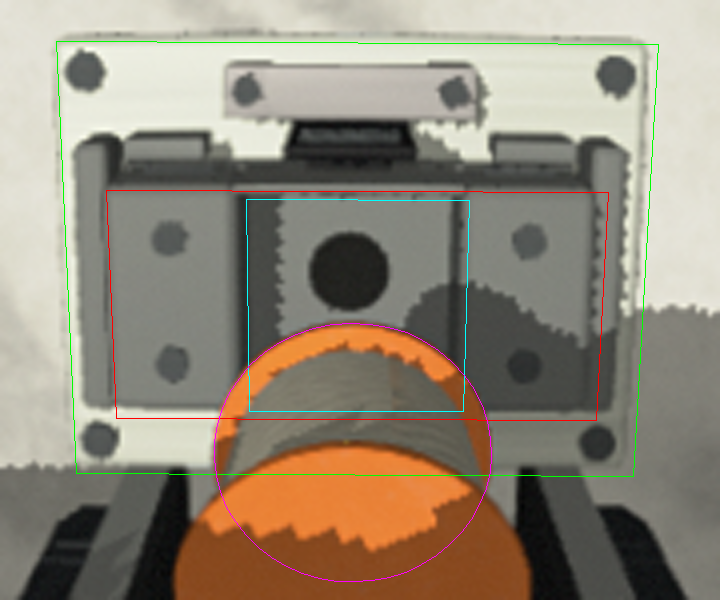

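The magenta circle matches the spool's bottom flange. The dock outlines are off by about 5 crop pixels toward lower right, so I'll refine the dock pose from the corners I read off.

```bash
cat > ls.py <<'E'
from h import *
from scipy.optimize import least_squares
def solve(c,obs,x0=(.546,-.2,np.radians(-23.5),0)):
    # obs: list of (u,v in cassette mm, z world mm, crop px x, y)
    obs=np.array(obs,float); px=(obs[:,3:]+.5)/4-.5+[195,130]
    def f(p):
        cy,sy=np.cos(p[2]),np.sin(p[2]); u,v=obs[:,0]/1e3,obs[:,1]/1e3
        P=np.c_[p[0]+cy*u-sy*v,p[1]+sy*u+cy*v,obs[:,2]/1e3-p[3]]
        return (proj(c,P)-px).ravel()
    r=least_squares(f,x0,loss="soft_l1"); return r.x,np.round(r.fun.reshape(-1,2),1)
E
python3 - <<'E'
from ls import *
c=bot.camera("wrist");c["name"]="wrist"
print("img axes: right",c["R"][0],"down",c["R"][1])
# image right=+x cassette, up=+y
obs=[(-68,52,8,58,40),(68,52,8,648,40),(68,-52,8,628,470),(-68,-52,8,75,468),
(-50,24,46,106,188),(50,24,46,592,190),(-22,22,46,240,193),(22,22,46,461,195),(0,0,18,349,271)]
p,r=solve(c,obs);print(p[:2],np.degrees(p[2]),p[3]);print(r.tolist())
p,r=solve(c,obs[:4]);print(p[:2],np.degrees(p[2]),p[3])
p,r=solve(c,obs[4:]);print(p[:2],np.degrees(p[2]),p[3])
E
```

```text
img axes: right [ 0.91897288 -0.39431892  0.00119679] down [-0.38121796 -0.88765659  0.25833823]
[ 0.54501065 -0.19965907] -23.374839411905516 0.004580806292331209
[[-0.8, 0.2], [-0.1, 0.6], [-0.8, -0.5], [0.1, -0.3], [-0.5, -0.4], [1.5, -0.6], [0.4, 0.6], [-0.1, 0.2], [0.4, -0.0]]
[ 0.54542846 -0.19959423] -23.360515096357368 0.003671442184756305
[ 0.54444642 -0.20006977] -23.533076190009453 0.007797815803747666
```

Emit:
send_rows:
  moves: [0.02, 0.06, -0.6, 0, 0, 0, 1, 0, 0, -0.8, 0, 0, 0, 1, 0, 0, -0.6, 0, 0, 0, 1, 0, 0, -0.3, 0, 0, 0, 1, 0, 0, 0, 0, 0, 0, 1, 0, 0, 0, 0, 0, 0, 1]

```text
time: 8.8
ee_pos: [0.5466, -0.1984, 0.0995]
tcp_rot: [179.9, -0.0, 66.8]
wrist_force: [0.6, 0.5, 0.0]
opening: 0.0384
grasp_force: 25.6
```

```bash
cat > sp.py <<'E'
from h import *
def spool(c,zb,rows,show=True):
    hsv=cv2.cvtColor(c["color"],cv2.COLOR_RGB2HSV)
    m=((hsv[:,:,0]<14)&(hsv[:,:,1]>170)&(hsv[:,:,2]>70)).astype(np.uint8); m[:195]=0;m[330:]=0;m[:,:230]=0;m[:,340:]=0
    M=up(m); H=cv2.fillConvexPoly(np.zeros_like(M),cv2.convexHull(cv2.findNonZero(M)),1)
    o=bot.get_obs()["ee_pos"]
    return fit(lambda p:-iou(hull(c,cyl(p[0],p[1],.02,.05,zb))[:rows*4],H[:rows*4]),(o[0],o[1]),(.004,.004))
E
python3 - <<'E'
from ov import *; from sp import spool
c=bot.camera("wrist");c["name"]="wrist"
o=bot.get_obs();zb=o["ee_pos"][2]-.0324;print(o["ee_pos"],o["tcp_rot"],zb)
s,v=spool(c,zb,255);print(s,v);s2,v=spool(c,zb-.0046,255);print(s2,v)
overlay(c,(.545,-.1997,np.radians(-23.4)),s2,"ov2",zb-.0046)
E
```

```text
[ 0.5466616  -0.19844704  0.0995075 ] [ 1.79935967e+02 -2.99649244e-03  6.67944151e+01] 0.06710749812474191
[ 0.54540536 -0.20013621] 0.9938420836564339
[ 0.54513238 -0.20130899] 0.9792475229441578
```

View pics/ov2.png

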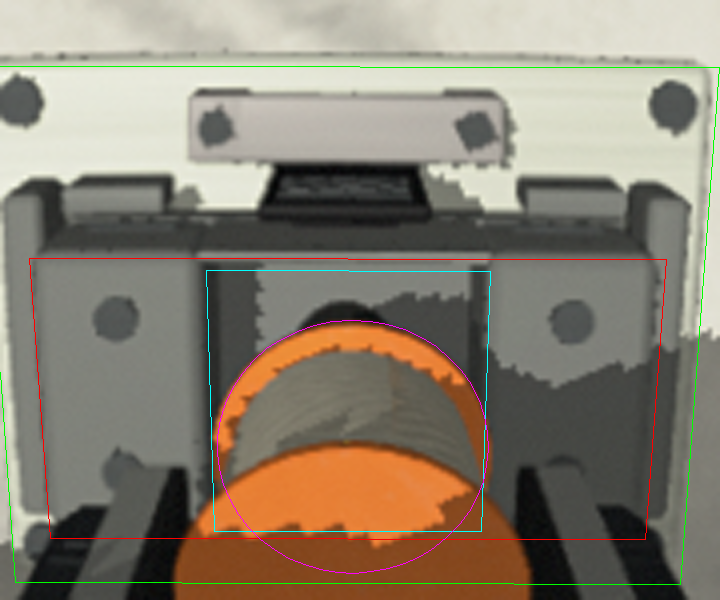

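Run:
```python
from ls import *; from sp import spool
c=bot.camera("wrist");c["name"]="wrist"
print("cam",-c["R"].T@c["t"]); zb=.0671
for b in(-.002,0,.002,.004): print(b,spool(c,zb-b,255))
for hb in [(36.3,12.2)]:
    obs=[(-50,24,46,37,256),(50,24,46,651,257),(-68,52,8,-13,62),(68,52,8,711,64),(-22,22,46,205,262),(22,22,46,484,262)]
    p,r=solve(c,obs);print(p[:2],np.degrees(p[2]),p[3],r.tolist())
    for b in(0,.002,.004):
        f=[o[:2]+(o[2]-b*1e3,)+o[3:] for o in obs]
        c2=dict(c)
        from scipy.optimize import least_squares
        obs_=np.array(f,float);px=(obs_[:,3:]+.5)/4-.5+[195,130]
        def g(p):
            cy,sy=np.cos(p[2]),np.sin(p[2]);u,v=obs_[:,0]/1e3,obs_[:,1]/1e3
            return (proj(c,np.c_[p[0]+cy*u-sy*v,p[1]+sy*u+cy*v,obs_[:,2]/1e3])-px).ravel()
        r=least_squares(g,(.545,-.2,-.41));print(b,r.x[:2],np.degrees(r.x[2]),r.cost)
```

```text
cam [ 0.57183712 -0.13830367  0.24167888]
-0.002 (array([ 0.54559703, -0.19978666]), np.float64(0.9949328950972336))
0 (array([ 0.54544365, -0.20020943]), np.float64(0.9926504154113028))
0.002 (array([ 0.5453054 , -0.20063716]), np.float64(0.9887073960852306))
0.004 (array([ 0.54505661, -0.20112357]), np.float64(0.9820050239780772))
[ 0.54455409 -0.19976347] -23.54544185684822 0.005899058860967317 [[-0.3, -1.3], [1.0, -0.9], [-0.4, 0.4], [-0.7, 0.7], [0.6, 0.2], [-0.2, 0.5]]
0 [ 0.54493673 -0.1988918 ] -23.504709470357167 14.569080686191429
0.002 [ 0.54479544 -0.19920676] -23.50502626315997 7.8319873152167006
0.004 [ 0.54465421 -0.19952156] -23.505336831999475 3.94695111808944
```

Emit:
send_rows:
  moves: [-0.03, 0.04, -0.2, 0, 0, 0, 1, 0, 0, -0.3, 0, 0, 0, 1, 0, 0, -0.3, 0, 0, 0, 1, 0, 0, -0.2, 0, 0, 0, 1, 0, 0, -0.2, 0, 0, 0, 1, 0, 0, 0, 0, 0, 0, 1]

```text
time: 9.65
ee_pos: [0.5453, -0.1973, 0.0683]
tcp_rot: [-180.0, 0.0, 66.8]
wrist_force: [0.9, 0.7, -0.9]
opening: 0.0381
grasp_force: 25.6
```

Emit:
send_rows:
  moves: [0, 0, -0.25, 0, 0, 0, 1, 0, 0, -0.25, 0, 0, 0, 1, 0, 0, -0.15, 0, 0, 0, 1, 0, 0, -0.08, 0, 0, 0, 1, 0, 0, 0, 0, 0, 0, 1]

```text
time: 10.28
ee_pos: [0.5456, -0.1973, 0.0506]
tcp_rot: [180.0, 0.0, 66.8]
wrist_force: [-1.1, 0.4, 0.3]
opening: 0.0384
grasp_force: 25.5
```

Emit:
send_rows:
  moves: [0, 0, -0.04, 0, 0, 0, 1, 0, 0, -0.02, 0, 0, 0, 1, 0, 0, 0, 0, 0, 0, 1]

```text
time: 10.65
ee_pos: [0.5458, -0.1974, 0.0504]
tcp_rot: [179.9, -0.0, 66.8]
wrist_force: [-3.4, 0.6, 9.9]
opening: 0.0385
grasp_force: 26.6
```

Floor contact at the expected height. I'll release and rise.

Emit:
send_rows:
  moves: [0, 0, 0, 0, 0, 0, -0.5, 0, 0, 0, 0, 0, 0, -0.5, 0, 0, 0, 0, 0, 0, -1, 0, 0, 0.5, 0, 0, 0, -1, 0, 0, 1, 0, 0, 0, -1, 0, 0, 1, 0, 0, 0, -1, 0, 0, 1, 0, 0, 0, -1, 0, 0, 0.8, 0, 0, 0, -1]

```text
time: 11.65
ee_pos: [0.5458, -0.1974, 0.1587]
tcp_rot: [179.9, -0.0, 66.8]
wrist_force: [0.4, 0.3, -0.4]
opening: 0.0854
grasp_force: 0.0
```

Emit:
send_rows:
  moves: [0, 0, 0, 0, 0, -1, -1, 0, 0, 0, 0, 0, -1, -1, 0, 0, 0, 0, 0, -1, -1, 0, 0, 0, 0, 0, -1, -1, 0, 0, 0, 0, 0, -1, -1, 0, 0, 0, 0, 0, -1, -1, 0, 0, 0, 0, 0, -1, -1, 0, 0, 0, 0, 0, -1, -1]

```text
time: 12.65
ee_pos: [0.5457, -0.1974, 0.1575]
tcp_rot: [180.0, -0.0, -2.2]
wrist_force: [0.7, 0.8, 0.3]
opening: 0.0856
grasp_force: 0.0
```

Emit:
send_rows:
  moves: [0, 0, 0, 0, 0, -1, -1, 0, 0, 0, 0, 0, -1, -1, 0, 0, 0, 0, 0, -0.5, -1, 0, 0, 0, 0, 0, 0, -1, 0, 0, 0, 0, 0, 0, -1]

```text
time: 13.28
ee_pos: [0.5391, -0.2135, 0.1568]
tcp_rot: [-179.3, -0.0, -21.9]
wrist_force: [-0.6, -0.2, -0.3]
opening: 0.0853
grasp_force: 0.0
```

Run:
```python
from h import *
o=bot.get_obs();print(o["time"],o["ee_pos"],o["tcp_rot"],o["opening"],o["wrist_force"])
c=bot.camera("wrist");save(c,"w3")
```

```text
13.275 [ 0.53905083 -0.21348755  0.15680275] [-1.79268732e+02 -4.19533986e-03 -2.18678121e+01] 0.0853117602035003 [-0.58164036 -0.15231604 -0.31439768]
```

View pics/w3.png

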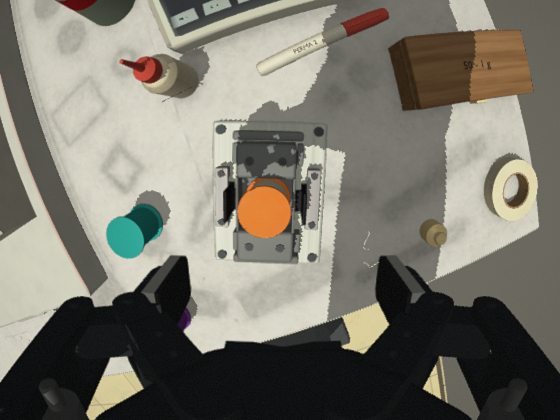

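The spool is seated in the well at (265,208), between the black catches at (228,200) and (302,200). The TCP shifted about 17 mm in the last turn, so I'll check the joints.

Run:
```python
from h import *
o=bot.get_obs()
for k in("q","qd","joint_efforts","ee_pos","tcp_rot","wrist_force"):print(k,np.round(o[k],2))
```

```text
q [-21.94   8.19   5.33  87.14   0.73 179.91]
qd [ 0.4   0.08 -0.05 -0.1   0.02  0.18]
joint_efforts [-3.600e-01 -5.619e+01  4.712e+01  1.000e-02  3.000e-02 -1.000e-02]
ee_pos [ 0.54 -0.21  0.16]
tcp_rot [-179.27    0.    -21.85]
wrist_force [-0.59  0.43  0.5 ]
```

Emit:
send_rows:
  moves: [0, 0, 0, 0, 0, 0, -1]

```text
time: 13.45
ee_pos: [0.5393, -0.2129, 0.1566]
tcp_rot: [-179.3, 0.0, -21.8]
wrist_force: [0.3, -0.3, -0.1]
opening: 0.0856
grasp_force: 0.0
```

Joint 6 is at its 180° limit, so I'll use the equivalent grasp half a turn back (yaw 156.5).

Emit:
send_rows:
  moves: [0, 0, 0, 0, 0, 1, -1, 0, 0, 0, 0, 0, 1, -1, 0, 0, 0, 0, 0, 1, -1, 0, 0, 0, 0, 0, 1, -1, 0, 0, 0, 0, 0, 1, -1, 0, 0, 0, 0, 0, 1, -1, 0, 0, 0, 0, 0, 1, -1, 0, 0, 0, 0, 0, 1, -1]

```text
time: 14.45
ee_pos: [0.5393, -0.2128, 0.1565]
tcp_rot: [-179.3, 0.0, 47.2]
wrist_force: [1.0, -0.5, 0.3]
opening: 0.0852
grasp_force: 0.0
```

Emit:
send_rows:
  moves: [0, 0, 0, 0, 0, 1, -1, 0, 0, 0, 0, 0, 1, -1, 0, 0, 0, 0, 0, 1, -1, 0, 0, 0, 0, 0, 1, -1, 0, 0, 0, 0, 0, 1, -1, 0, 0, 0, 0, 0, 1, -1, 0, 0, 0, 0, 0, 1, -1, 0, 0, 0, 0, 0, 1, -1]

```text
time: 15.45
ee_pos: [0.5393, -0.2128, 0.1565]
tcp_rot: [-179.3, 0.0, 116.0]
wrist_force: [0.5, 0.7, 0.3]
opening: 0.0855
grasp_force: 0.0
```

Emit:
send_rows:
  moves: [0, 0, 0, 0, 0, 1, -1, 0, 0, 0, 0, 0, 1, -1, 0, 0, 0, 0, 0, 1, -1, 0, 0, 0, 0, 0, 1, -1, 0, 0, 0, 0, 0, 0, -1, 0, 0, 0, 0, 0, 0, -1]

```text
time: 16.2
ee_pos: [0.5392, -0.2129, 0.1565]
tcp_rot: [-179.3, 0.0, 149.9]
wrist_force: [-0.7, -0.6, -0.0]
opening: 0.0854
grasp_force: 0.0
```

Emit:
send_rows:
  moves: [0.23, 0.56, 0, 0.07, -0.04, 0.77, -1, 0, 0, 0, 0, 0, 0, -1, 0, 0, -1, 0, 0, 0, -1, 0, 0, -1, 0, 0, 0, -1, 0, 0, -1, 0, 0, 0, -1, 0, 0, -0.8, 0, 0, 0, -1, 0, 0, 0, 0, 0, 0, -1]
  squeeze: 45

```text
time: 17.08
ee_pos: [0.5439, -0.199, 0.06]
tcp_rot: [-179.9, -0.1, 156.5]
wrist_force: [-0.5, 0.7, -0.2]
opening: 0.0855
grasp_force: 0.0
```

Run:
```python
from h import *
o=bot.get_obs();print(o["time"],o["ee_pos"],o["tcp_rot"],np.round(o["q"],1))
c=bot.camera("wrist");save(c,"w4")
```

```text
17.075 [ 0.54388413 -0.1989981   0.06003681] [-1.79935707e+02 -1.18808755e-01  1.56461773e+02] [-20.1   9.2  -4.2  76.7  -0.1   3.5]
```

View pics/w4.png

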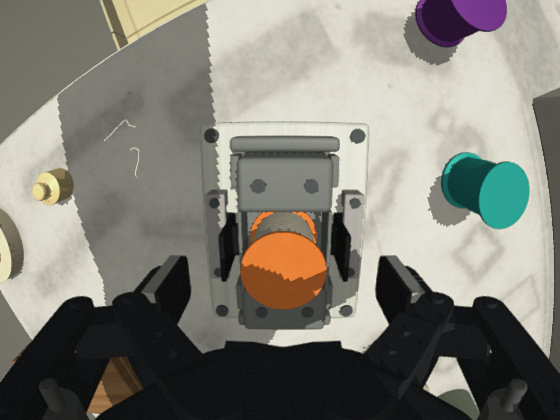

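The catches at (228,250) and (343,250) are centred between the fingers. I'll descend and squeeze.

Emit:
send_rows:
  moves: [0.02, 0, -0.5, 0, 0, 0, -1, 0, 0, -0.5, 0, 0, 0, -1, 0, 0, -0.3, 0, 0, 0, -1, 0, 0, -0.14, 0, 0, 0, -1, 0, 0, 0, 0, 0, 0, -1]

```text
time: 17.75
ee_pos: [0.5454, -0.199, 0.0254]
tcp_rot: [-180.0, 0.0, 156.6]
wrist_force: [0.0, -1.0, -0.7]
opening: 0.0857
grasp_force: 0.0
```

Emit:
send_rows:
  moves: [0, 0, 0, 0, 0, 0, 1, 0, 0, 0, 0, 0, 0, 1, 0, 0, 0, 0, 0, 0, 1, 0, 0, 0, 0, 0, 0, 1, 0, 0, 0, 0, 0, 0, 1, 0, 0, 0, 0, 0, 0, 1]

```text
time: 18.5
ee_pos: [0.5463, -0.1992, 0.0279]
tcp_rot: [-180.0, 0.2, 156.6]
wrist_force: [-3.3, 1.6, 12.4]
opening: 0.0508
grasp_force: 47.2
```

Emit:
send_rows:
  moves: [0, 0, 0.1, 0, 0, 0, 1, 0, 0, 0.2, 0, 0, 0, 1, 0, 0, 0.2, 0, 0, 0, 1, 0, 0, 0.2, 0, 0, 0, 1, 0, 0, 0, 0, 0, 0, 1]

```text
time: 19.12
ee_pos: [0.5457, -0.1991, 0.0435]
tcp_rot: [-180.0, 0.1, 156.6]
wrist_force: [-0.1, 0.4, -3.2]
opening: 0.0506
grasp_force: 47.3
```

Emit:
send_rows:
  moves: [0, 0, 0.3, 0, 0, 0, 1, 0, 0, 0.6, 0, 0, 0, 1, 0, 0, 0.6, 0, 0, 0, 1, 0, 0, 0.6, 0, 0, 0, 1, 0, 0, 0.6, 0, 0, 0, 1, 0, 0, 0.4, 0, 0, 0, 1, 0, 0, 0.2, 0, 0, 0, 1, 0, 0, 0, 0, 0, 0, 1]

```text
time: 20.12
ee_pos: [0.5455, -0.1991, 0.1256]
tcp_rot: [-180.0, 0.1, 156.6]
wrist_force: [-0.4, 0.9, -2.9]
opening: 0.0509
grasp_force: 47.4
```

Emit:
send_rows:
  moves: [0, 0, 0, 0, 0, 0, 1, 0, 0, 0, 0, 0, 0, 1, 0, 0, 0, 0, 0, 0, 1, 0, 0, 0, 0, 0, 0, 1]

```text
time: 20.62
ee_pos: [0.5454, -0.199, 0.1254]
tcp_rot: [-180.0, 0.0, 156.6]
wrist_force: [-0.3, -0.2, -3.1]
opening: 0.0506
grasp_force: 47.4
```

Run:
```python
from h import *
o=bot.get_obs();print(o["time"],o["ee_pos"],o["tcp_rot"],o["opening"],o["wrist_force"],o["torque"])
a=bot.camera("wrist");b=bot.camera("side")
s=cv2.resize(b["color"][130:270,230:417],(560,420))
cv2.imwrite("pics/fin.png",cv2.resize(np.hstack([a["color"],s]),(800,300))[:,:,::-1])
```

```text
20.625 [ 0.54540263 -0.1990204   0.12541556] [-1.79962205e+02  3.50185176e-02  1.56643982e+02] 0.05064905513174677 [-0.2914507  -0.22958437 -3.08785116] [-0.02224784 -0.00109927 -0.0101016 ]
```

View pics/fin.png

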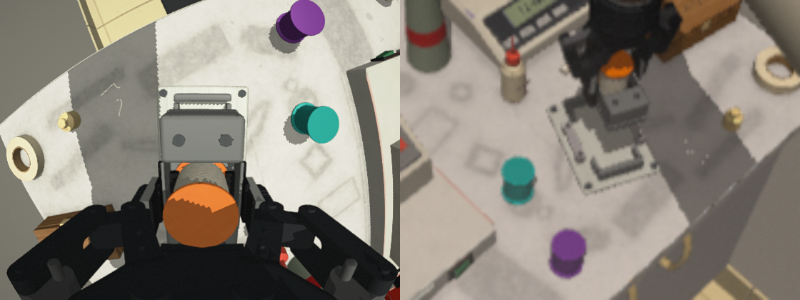

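The wrist view shows the cassette held by its catches with the spool at (200,210). The side view shows it clear of and level above the empty dock at (605,150).

```bash
python3 -c "
from workcell import bot
print(bot.job_done())"
```

```text
the job is handed in; nothing more can be done
None
```

The job is handed in: the orange spool is standing on the well floor of the cassette, and the arm is holding the cassette level and still by its squeezed catches, about 10 cm above the dock, at about 21 s.

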